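# Check the relief valve and close the honey pump's cover

## Task

The honey filling pump has been washed and lies open on its back: first push the red relief-valve stem fully in, to its stop, and let it spring all the way back, to see that it is free. Then take the aluminium front cover from the drying mat, set it on the pump's two dowels and press it fully home, flush on the pump's face against the sprung blue seal ring; finish while still holding it pressed there, as a colleague will put in the wing screws. Leave the honey jar, screw dish and brush where they are.

Things in the scene. Friction and masses are not known exactly. Their poses are not given: they have to be found in the camera images.
- pump_face (a point): Centre of the gear pump's flat steel front face, which looks straight up, 70 mm above the bench; 130 mm (this frame's x) by 90 mm (y). Body and white cradle are fast to the bench. Two brass gears lie flush in it. Pipe stubs leave the body along +y and -y, to 80 mm from the centre, up to 63 mm above the bench; the relief valve stands at x = -96 mm, y = 0
- dowel_a (a point): Tip of one brass dowel, at x = +54 mm, y = 0 on the pump face. Each dowel is 8 mm in diameter and stands 20 mm above the face, the upper 8 mm tapering to 4 mm at the tip
- dowel_b (a point): Tip of the other dowel, alike, at x = -54 mm, y = 0 on the pump face
- seal_ring (a joint): Oval blue seal ring (95 by 63 mm) around the gears, on springs: 0 m standing 4 mm proud of the face, 0.004 pushed down flush. It pushes up with 9 N when out and 15 N when flush, more than the cover's weight, so a cover only laid on stays about 4 mm up; the hand must add 8 to 11 N to close it, and a push of 15 to 20 N holds it firmly home
- relief_top (a point): Centre of the top of the relief valve's red stem cap (28 mm diameter, 9 mm thick), facing up, 100 mm above the bench when out; 96 mm from the pump face's centre, to its -x. Below it is a valve chest of 42 mm diameter whose brass top is 76 mm above the bench
- relief_stem (a joint): Travel of the relief stem straight down, in m: 0 out, 0.012 fully in on its stop. The spring takes 5 N to start and 10 N at the stop, and drives the stem back out when let go
- cover_mid (a point): Middle of the loose aluminium front cover, 23 mm above its underside; z up. 0.5 to 0.7 kg. Plate 130 (x) by 90 (y) by 14 mm, flat below; on it in the middle an oval boss to grip by: 68 mm long (x), 32 mm wide (y), its sides flat over the middle 36 mm, from 14 to 46 mm above the underside. Lies boss up on a dark grey drying mat 4 mm thick. Closed on the pump this point is 23 mm above pump_face
- cover: The same cover; origin in the middle of its underside, axes as cover_mid. Two through holes of 10 mm, at x = +54 and -54 mm, y = 0, take the dowels; it fits either way round (half a turn makes no difference)
- honey_jar: Bystander: filled honey jar with gold lid, 72 mm diameter, 92 mm tall, origin under its base; leave alone
- screw_dish: Bystander: small round steel dish holding four wing screws, 92 mm diameter, 24 mm tall, origin under its base; leave alone
- brush: Bystander: blue cleaning brush, about 155 mm long (x), 26 mm wide, 18 mm tall, origin under its middle; leave alone
Things that resemble listed ones, but are neither listed nor needed, are in the scene too. Of the things that look like the cover, the smallest one is meant.

How it is judged:
On the way, in this order (a step that is already met when the one before it is completed fails the run):
1. the relief stem is pushed fully in (at least 10.5 of its 12 mm) (value of joint relief_stem above 0.0105 m), for 0.1 s.
2. the relief stem has sprung back out (within 1 mm) (value of joint relief_stem below 0.001 m), for 0.1 s.
3. the cover sits on both dowels, its underside less than 8 mm above the pump's face (z of cover in the frame of pump_face below 0.008 m and horizontal distance between cover and pump_face below 0.004 m and angle between the x axis of cover and the x axis of pump_face, either way round below 0.06 rad), for 0.1 s.
At the end, for the whole second after the job is handed in: The cover is on both dowels (centred within 3 mm, turned within 0.05 rad, boss up), level within 0.02 rad and pressed flush: its underside within 1.5 mm of the pump's face, seal ring pushed down, still, with the robot touching it with more than 5 N; the relief stem is out (z of cover in the frame of pump_face below 0.0015 m and horizontal distance between cover and pump_face below 0.003 m and angle between the x axis of cover and the x axis of pump_face, either way round below 0.05 rad and angle between cover's own z axis and vertical below 0.02 rad and contact force between any of the fingers, the arm and cover above 5 N and linear speed of cover below 0.02 m/s and value of joint relief_stem below 0.001 m); the arm keeps its last pose, push and grip.
It fails at once if a bystander is moved more than 30 mm (distance of any of honey_jar, screw_dish, brush from where it was at the start of the episode above 0.03 m).
It fails at once if the honey jar is tipped over (angle between honey_jar's own z axis and vertical above 0.5 rad).
It also fails if it takes over 54 s, if anything falls off the work surface, if the arm or the gripper's body presses on something with over 40 N, if the wrist force passes 120 N, or if a joint passes its speed limit or range.

## Robot

A 6-joint arm with a two-finger parallel gripper is mounted at the origin on the work surface. World frame = base frame: x ahead of the robot, y to its left, z up, the work surface at z = 0. Lengths are in m, angles in rad, forces in N, time in s.
With the tool pointing down it reaches from about 0.275 to 0.75 m from the base axis. Payload 10.2 kg.
Tool frame: the origin (TCP) lies on the front face of the gripper's body, between the roots of the fingers; the fingertips stand 73 mm ahead of it and the grasp point (between the pads) lies 54 mm ahead of it; z points along the fingers, y is the direction in which the jaws open and shut (so a half turn about z gives the same grasp; the last joint's range is limited). The gripper opens to 85 mm and grips with 20 to 120 N. Pads are 22 mm wide; open, the fingers measure 114 mm over their backs; the gripper's body (76 mm by 85 mm) begins 54 mm behind the grasp point. The pads swing forward as they close: fully open they stand 13 mm farther back than shut.
Start: joints at [-1.43, 0.313, 1.498, -0, 1.331, -0.223], TCP at [0.187, -0.491, 0.304] pointing down, gripper open.
Joint ranges: [-2.94, 2.94], [-0.97, 2.17], [0.19, 2.56], [-1.23, 4.37], [0.02, 3.11], [-2.88, 2.88]. Speed limits (rad/s): [2.39, 2.39, 3.01, 3.14, 3.14, 3.14].

## Interface

Orientations are given as a rotation vector (axis times angle).
In Python, from workcell import robot gives the robot as it stands.
- The arm moves only by the tool send_rows, never from a script. Its argument "targets" is a list of rows, each a list of 2 entries, a list of its own where there are three numbers: the shift along the tool's x, y, z in mm, then the turn, a rotation vector about the tool's x, y, z in rad. In form: [[[tx, ty, tz], [ax, ay, az]], ...]. A call has exactly 5 rows; each row shifts and turns the commanded pose from where the row before left it, along the tool's axes as they then stand; what a row does not reach is not made up. A row lasts 1/10 s, in which the tool goes at most 50 mm and 8.59 degrees, less where a joint would pass 70% of its speed; a pose out of reach is approached as far as the arm can. A call with a gripper value outside its range is refused whole. "grip" is the opening, from 0 (shut) to 1 (fully open), set as the call begins (left out, the last holds). The fingers move at their own pace and stop on an object; "grip_force" is the grip in N (left out, the last holds). Time passes only in rows, so rows that do not move let the fingers close, or fill a call up. It gives the time, the measured TCP pose, the force and the opening at its end, in the units of the state.
- robot.get_obs(): the state, without advancing time (a new reading comes with each control period).
- robot.read_camera(name): name is "scene" or "top" or "wrist"; returns the picture (400x640x3 uint8, red, green, blue); there is no depth.
- robot.camera_model(name): a dict with "K" (3x3 intrinsics, pixels), "R" (3x3) and "t" (3): a world point X has camera coordinates R X + t; the wrist camera has in their place "hand_eye" (4x4, takes a point from camera to tool coordinates, whose origin is the TCP and whose axes are the flange's). Camera axes: x right, y down, z forward; pixel columns grow to the right and rows downward; lengths in m; the calibration is good to about 2 mm. A picture is of the moment at which its call begins: read the wrist's pose just before it. camera_model takes no time and is no camera call.
- robot.job_done(): hands the job in, once; it reports no verdict.
The state is a dict: "t": time; "joint_pos": joint angles; "dq": joint speeds; "effort": joint torques, N m; "eef_pos": TCP position; "tcp_rot": TCP orientation; "ft_force": force on the tool from outside, world axes, zero at the start; "ft_torque": the same for the moment, N m; "opening": finger opening in m.
Only numpy, scipy, OpenCV 4.12 (cv2) and the standard library are available. Lean on these libraries where they do the work, as an engineer would, in place of code of your own. Each camera call takes 0.05 s, during which the arm holds its last target.

## Working session

There is one attempt and no reset: what is moved stays moved. The work goes in short steps, Python scripts to look and compute and a tool call to move; the robot and the scene stay as the last step left them, time stands still between calls to the robot, and variables do not carry over. Pictures are saved under pics/ and viewed, and the job is handed in when it is done.

Besides the shell and the picture viewer there is one more tool, called by a JSON object that holds its "name" and its "arguments", one argument or row to a line. send_rows: Moves the arm, as the interface text tells. Its arguments: {"type":"object","properties":{"targets":{"type":"array"},"grip":{"type":"number"},"grip_force":{"type":"number"}},"required":["targets"]}

```bash
mkdir -p pics; cat > h.py <<'E'
import numpy as np, cv2
from scipy.spatial.transform import Rotation as Ro
from workcell import robot
def snap(n,f):
    o=robot.get_obs(); im=robot.read_camera(n); cv2.imwrite('pics/'+f,im[:,:,::-1]); np.save('pics/'+f+'.npy',im); return o,im
def cam(n,o=None):
    m=robot.camera_model(n); K=np.array(m['K'])
    if n!='wrist': return K,np.array(m['R']),np.array(m['t'])
    H=np.array(m['hand_eye']); Rt=Ro.from_rotvec(o['tcp_rot']).as_matrix()
    Rw=Rt@H[:3,:3]; c=Rt@H[:3,3]+np.array(o['eef_pos']); return K,Rw.T,-Rw.T@c
def ray(c,uv,z):
    K,R,t=c; d=R.T@np.linalg.solve(K,np.array([uv[0],uv[1],1.])); C=-R.T@t
    return C+d*(z-C[2])/d[2]
def proj(c,X):
    K,R,t=c; p=K@(R@np.array(X)+t); return p[:2]/p[2]
E
python3 - <<'E'
from h import *
o,_=snap('top','t0.png'); snap('scene','s0.png'); o,_=snap('wrist','w0.png')
print(o)
for n in('top','scene'):
    K,R,t=cam(n); print(n,K.round(1).tolist(),(-R.T@t).round(3))
print(robot.camera_model('wrist'))
E
```

```text
{'t': 0.1, 'joint_pos': array([-1.43041487e+00,  3.13384355e-01,  1.49833517e+00, -1.66445472e-05,
        1.33100981e+00, -2.23426284e-01]), 'dq': array([-0.00033573, -0.00161472, -0.00119066, -0.00157721, -0.00107322,
       -0.00268268]), 'effort': array([ 3.48434296e-03, -4.12896430e+01, -2.60138887e+01, -1.36303115e-04,
        3.06661881e-03, -4.21296065e-06]), 'eef_pos': array([ 0.18676594, -0.49050325,  0.30340698]), 'tcp_rot': array([-3.08864096e+00, -5.68122074e-01, -4.87273492e-05]), 'ft_force': array([-0.92227518, -0.88842974, -0.40633964]), 'ft_torque': array([-0.05392833, -0.01642374, -0.02894859]), 'opening': 0.08516627652335267}
top [[510.4, 0.0, 320.3], [0.0, 510.4, 195.4], [0.0, 0.0, 1.0]] [ 0.393 -0.046  1.24 ]
scene [[462.4, 0.0, 312.5], [0.0, 462.4, 188.0], [0.0, 0.0, 1.0]] [ 1.123 -0.385  0.838]
{'K': array([[312.41657489,   0.        , 319.97714237],
       [  0.        , 312.41657489, 207.21903493],
       [  0.        ,   0.        ,   1.        ]]), 'hand_eye': array([[-8.51726549e-04, -9.61670654e-01, -2.74205813e-01,
         7.00039138e-02],
       [ 9.99999261e-01, -5.81176570e-04, -1.06790394e-03,
         6.67890374e-04],
       [ 8.67609885e-04, -2.74206520e-01,  9.61670438e-01,
        -6.94544040e-02],
       [ 0.00000000e+00,  0.00000000e+00,  0.00000000e+00,
         1.00000000e+00]])}
```

View pics/t0.png

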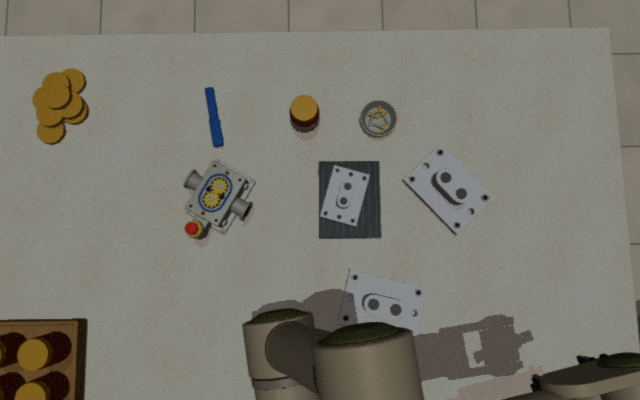

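View pics/s0.png

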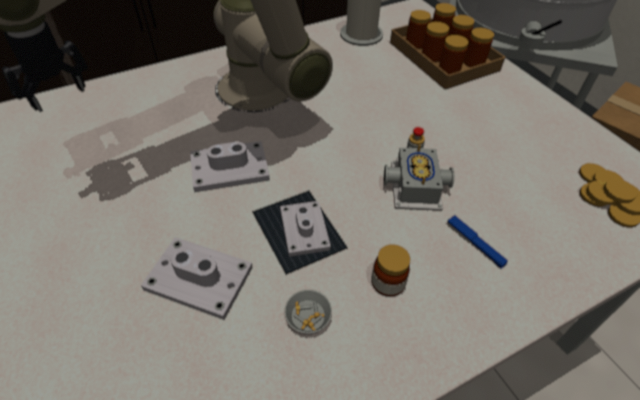

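View pics/w0.png

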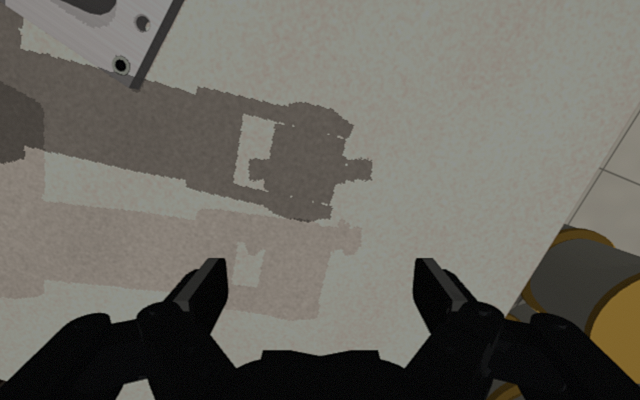

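```bash
cat > m.py <<'E'
from h import *
im=np.load('pics/t0.png.npy'); c=cam('top')
hsv=cv2.cvtColor(im,cv2.COLOR_RGB2HSV); H,S,V=[hsv[:,:,i].astype(int) for i in range(3)]
def cc(m,x0,x1,y0,y1):
    mm=np.zeros(m.shape,np.uint8); mm[y0:y1,x0:x1]=m[y0:y1,x0:x1]
    n,l,s,ce=cv2.connectedComponentsWithStats(mm); i=1+np.argmax(s[1:,4]); return (l==i).astype(np.uint8),s[i],ce[i]
red=((H<6)|(H>174))&(S>150)&(V>90)
m,s,ce=cc(red,170,220,210,250); print('red',s,ce,ray(c,ce,.1))
blue=(H>100)&(H<125)&(S>110)
m,s,ce=cc(blue,190,245,160,225); 
k=cv2.findContours(m,0,1)[0]; r=cv2.minAreaRect(max(k,key=cv2.contourArea)); print('ring',s,r, ray(c,r[0],.074))
pc=ray(c,r[0],.074)
print([ray(c,p,.074).round(4).tolist() for p in cv2.boxPoints(r)])
wh=(V>125)&(S<40)
m,s,ce=cc(wh,320,380,160,238); k=max(cv2.findContours(m,0,1)[0],key=cv2.contourArea); r=cv2.minAreaRect(cv2.convexHull(k)); print('cover',s,r)
b=np.array([ray(c,p,.018) for p in cv2.boxPoints(r)]); print(b.round(4),b.mean(0),np.linalg.norm(b-np.roll(b,1,0),axis=1))
cv2.imwrite('pics/tz.png',cv2.resize(im[140:260,160:400,::-1],None,fx=3.3,fy=3.3))
E
python3 m.py
```

```text
red [185 223  12  11 106] [190.49056604 227.8490566 ] [0.47705426 0.24121756 0.1       ]
ring [198 174  34  38 155] ((214.72021484375, 192.33677673339844), (26.05732536315918, 40.30967712402344), 30.256441116333008) [0.56004622 0.19334327 0.074     ]
[[0.5356, 0.2423, 0.074], [0.6163, 0.1965, 0.074], [0.5846, 0.1441, 0.074], [0.5045, 0.1902, 0.074]]
cover [ 321  166   48   60 1588] ((344.6320495605469, 195.20884704589844), (36.2993049621582, 52.454490661621094), 15.422160148620605)
[[ 0.5074 -0.0491  0.018 ]
 [ 0.6304 -0.0851  0.018 ]
 [ 0.6052 -0.1696  0.018 ]
 [ 0.4828 -0.1326  0.018 ]] [ 0.55646195 -0.10908549  0.018     ] [0.08704246 0.12817254 0.08820601 0.12786072]
```

```bash
ls pics
```

```text
s0.png
s0.png.npy
t0.png
t0.png.npy
tz.png
w0.png
w0.png.npy
```

View pics/tz.png

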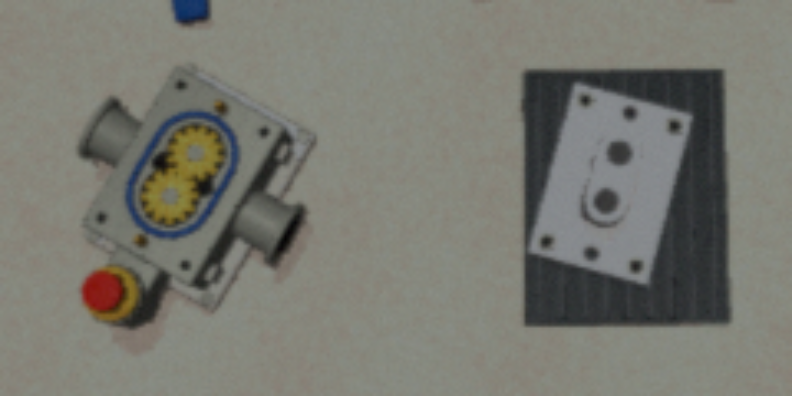

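{"name": "send_rows", "arguments": {
  "targets": [
    [[13,-14,0],[0,0,0]],
    [[27,-29,0],[0,0,0]],
    [[27,-29,0],[0,0,0]],
    [[27,-29,0],[0,0,0]],
    [[27,-29,0],[0,0,0]]
  ]
}}

```text
t: 0.65
eef_pos: [0.2539, -0.3245, 0.3037]
tcp_rot: [-3.089, -0.568, -0.0]
ft_force: [1.0, -0.3, 0.5]
opening: 0.0853
```

{"name": "send_rows", "arguments": {
  "targets": [
    [[27,-29,0],[0,0,0]],
    [[27,-29,0],[0,0,0]],
    [[27,-29,0],[0,0,0]],
    [[27,-29,0],[0,0,0]],
    [[27,-29,0],[0,0,0]]
  ]
}}

```text
t: 1.15
eef_pos: [0.3284, -0.141, 0.3039]
tcp_rot: [3.09, 0.568, 0.0]
ft_force: [0.7, -0.7, 0.2]
opening: 0.0854
```

{"name": "send_rows", "arguments": {
  "targets": [
    [[27,-29,0],[0,0,0]],
    [[27,-29,0],[0,0,0]],
    [[27,-29,0],[0,0,0]],
    [[27,-29,0],[0,0,0]],
    [[27,-29,0],[0,0,0]]
  ]
}}

```text
t: 1.65
eef_pos: [0.403, 0.0428, 0.3039]
tcp_rot: [3.09, 0.569, 0.0]
ft_force: [-0.3, -1.1, 1.1]
opening: 0.0854
```

{"name": "send_rows", "arguments": {
  "targets": [
    [[27,-29,0],[0,0,0]],
    [[27,-29,0],[0,0,0]],
    [[27,-29,0],[0,0,0]],
    [[27,-29,0],[0,0,0]],
    [[27,-29,0],[0,0,0]]
  ]
}}

```text
t: 2.15
eef_pos: [0.4776, 0.2263, 0.3037]
tcp_rot: [3.09, 0.569, -0.001]
ft_force: [0.0, 0.3, 0.3]
opening: 0.0853
```

{"name": "send_rows", "arguments": {
  "targets": [
    [[0,0,0],[0,0,0.14]],
    [[0,0,0],[0,0,0.14]],
    [[0,0,0],[0,0,0.14]],
    [[0,0,0],[0,0,0.14]],
    [[0,0,0],[0,0,0.14]]
  ]
}}

```text
t: 2.65
eef_pos: [0.4773, 0.2245, 0.3036]
tcp_rot: [3.096, -0.534, -0.001]
ft_force: [0.5, 0.5, 0.4]
opening: 0.0857
```

{"name": "send_rows", "arguments": {
  "targets": [
    [[0,0,0],[0,0,0.1]],
    [[0,0,0],[0,0,0.08]],
    [[0,0,0],[0,0,0]],
    [[0,0,0],[0,0,0]],
    [[0,0,0],[0,0,0]]
  ]
}}

```text
t: 3.15
eef_pos: [0.4773, 0.2245, 0.3038]
tcp_rot: [3.038, -0.8, -0.0]
ft_force: [0.4, 0.1, -0.8]
opening: 0.0854
```

```bash
python3 - <<'E'
from h import *
import pickle
o,im=snap('wrist','w1.png'); pickle.dump(o,open('w1.pkl','wb')); print(o['eef_pos'],o['tcp_rot'],o['joint_pos'])
E
```

```text
[0.47732921 0.22452502 0.30382707] [ 3.03812221e+00 -7.99520586e-01 -1.69573899e-04] [2.17360987e-01 3.18484979e-01 1.49027426e+00 2.38724684e-05
 1.33294287e+00 2.30280819e+00]
```

View pics/w1.png

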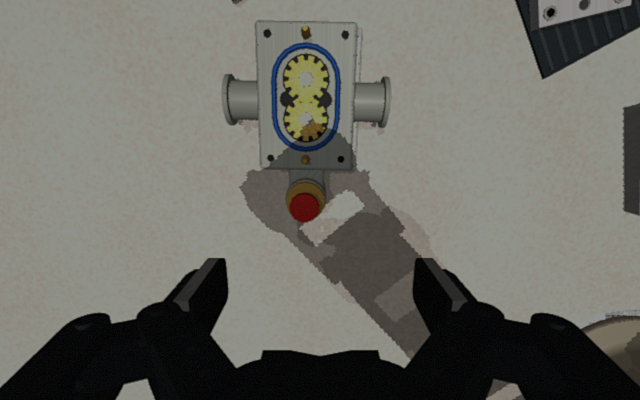

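```bash
cat > m2.py <<'E'
from h import *
import pickle,sys
f=sys.argv[1]
im=np.load(f'pics/{f}.png.npy'); o=pickle.load(open(f+'.pkl','rb')); c=cam('wrist',o)
hsv=cv2.cvtColor(im,cv2.COLOR_RGB2HSV); H,S,V=[hsv[:,:,i].astype(int) for i in range(3)]
print('camC',(-c[1].T@c[2]).round(3))
def big(m,n=1):
    k=cv2.findContours(m.astype(np.uint8),0,1)[0]; return sorted(k,key=cv2.contourArea)[::-1][:n]
red=((H<6)|(H>174))&(S>150)&(V>70)
k=big(red)[0]; e=cv2.fitEllipse(k); print('red',e,ray(c,e[0],.1))
blue=(H>100)&(H<125)&(S>110)
k=big(blue)[0]; r=cv2.minAreaRect(k); P=np.array([ray(c,p,.074) for p in cv2.boxPoints(r)]);print('ring',r,P.mean(0),np.linalg.norm(P-np.roll(P,1,0),axis=1)); 
i=np.argmax(np.linalg.norm(P-np.roll(P,1,0),axis=1)); d=(P-np.roll(P,1,0))[i]; print(np.degrees(np.arctan2(d[1],d[0])))
gold=(H>8)&(H<28)&(S>110)&(V>60)
for k in big(gold,6):
    x,y,w,h=cv2.boundingRect(k); print('gold',x,y,w,h,cv2.contourArea(k))
cv2.imwrite('pics/z.png',cv2.resize(im[10:230,200:410,::-1],None,fx=2.7,fy=2.7,interpolation=0))
E
python3 m2.py w1
```

```text
camC [0.539 0.19  0.373]
red ((303.65576171875, 207.67510986328125), (26.777347564697266, 27.87123680114746), 96.45547485351562) [0.47755904 0.24161991 0.1       ]
ring ((305.5, 97.0), (108.0, 67.0), 90.0) [0.55908687 0.19346625 0.074     ] [0.0926226  0.05803348 0.09253853 0.06349267]
-31.955619823512304
gold 286 182 39 35 422.5
gold 296 119 29 22 251.5
gold 302 26 6 6 19.5
gold 302 157 5 7 18.0
gold 288 128 10 9 11.5
gold 286 122 7 6 6.5
```

View pics/z.png

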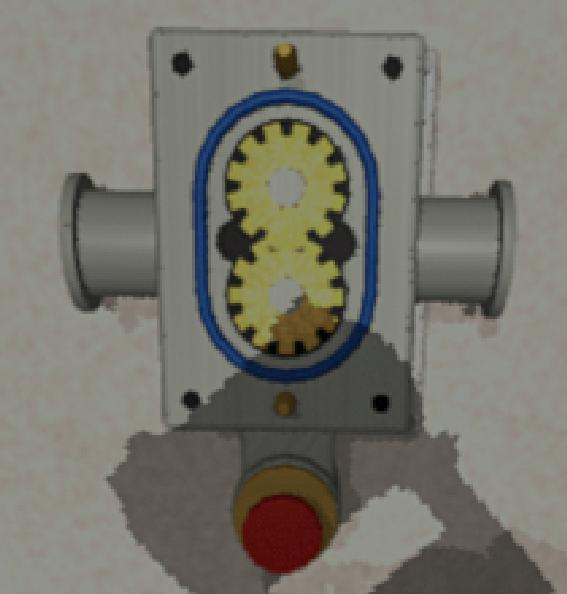

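```bash
python3 - <<'E'
from h import *
import pickle
o=pickle.load(open('w1.pkl','rb')); c=cam('wrist',o)
a=ray(c,(305.8,27.6),.09); b=ray(c,(305.3,159),.09); d=a-b
print(a,b,(a+b)/2,np.linalg.norm(d),np.degrees(np.arctan2(d[1],d[0])))
R=Ro.from_rotvec(o['tcp_rot']).as_matrix(); print(R.T@(np.array([.4775,.2415,.303])-o['eef_pos']))
E
```

```text
[0.60543416 0.16529518 0.09      ] [0.51407543 0.21910035 0.09      ] [0.5597548  0.19219777 0.09      ] 0.10602553139684062 -30.495701571645434
[-0.00820695 -0.01486019  0.00082703]
```

{"name": "send_rows", "arguments": {
  "targets": [
    [[-4,-7,10],[0,0,0]],
    [[-4,-8,20],[0,0,0]],
    [[0,0,30],[0,0,0]],
    [[0,0,30],[0,0,0]],
    [[0,0,20],[0,0,0]]
  ],
  "grip": 0
}}

```text
t: 3.7
eef_pos: [0.4769, 0.2419, 0.1911]
tcp_rot: [3.037, -0.8, -0.004]
ft_force: [0.0, -0.5, -0.1]
opening: 0.0123
```

{"name": "send_rows", "arguments": {
  "targets": [
    [[0,0,10],[0,0,0]],
    [[0,0,0],[0,0,0]],
    [[0,0,4],[0,0,0]],
    [[0,0,4],[0,0,0]],
    [[0,0,3],[0,0,0]]
  ]
}}

```text
t: 4.2
eef_pos: [0.4779, 0.2416, 0.1732]
tcp_rot: [-3.037, 0.802, -0.001]
ft_force: [0.2, -1.0, 1.0]
opening: -0.0001
```

{"name": "send_rows", "arguments": {
  "targets": [
    [[0,0,2],[0,0,0]],
    [[0,0,2],[0,0,0]],
    [[0,0,2],[0,0,0]],
    [[0,0,2],[0,0,0]],
    [[0,0,1],[0,0,0]]
  ]
}}

```text
t: 4.7
eef_pos: [0.478, 0.2416, 0.1646]
tcp_rot: [-3.037, 0.802, -0.001]
ft_force: [-2.5, 0.0, 8.7]
opening: 0.0
```

{"name": "send_rows", "arguments": {
  "targets": [
    [[0,0,1],[0,0,0]],
    [[0,0,1],[0,0,0]],
    [[0,0,1],[0,0,0]],
    [[0,0,0.5],[0,0,0]],
    [[0,0,0],[0,0,0]]
  ]
}}

```text
t: 5.2
eef_pos: [0.478, 0.2416, 0.1614]
tcp_rot: [-3.037, 0.802, -0.002]
ft_force: [-2.7, -0.5, 8.9]
opening: 0.0003
```

{"name": "send_rows", "arguments": {
  "targets": [
    [[0,0,0.7],[0,0,0]],
    [[0,0,0.5],[0,0,0]],
    [[0,0,0.5],[0,0,0]],
    [[0,0,0],[0,0,0]],
    [[0,0,0],[0,0,0]]
  ]
}}

```text
t: 5.7
eef_pos: [0.478, 0.2416, 0.1606]
tcp_rot: [-3.037, 0.801, -0.002]
ft_force: [-5.1, -1.3, 17.2]
opening: 0.0002
```

{"name": "send_rows", "arguments": {
  "targets": [
    [[0,0,0],[0,0,0]],
    [[0,0,-5],[0,0,0]],
    [[0,0,-10],[0,0,0]],
    [[0,0,-20],[0,0,0]],
    [[0,0,-30],[0,0,0]]
  ]
}}

```text
t: 6.2
eef_pos: [0.4773, 0.2414, 0.2234]
tcp_rot: [3.036, -0.802, -0.004]
ft_force: [-0.7, -0.6, 0.9]
opening: 0.0
```

{"name": "send_rows", "arguments": {
  "targets": [
    [[0,0,-40],[0,0,0]],
    [[0,0,-35],[0,0,0]],
    [[0,0,0],[0,0,0]],
    [[0,0,0],[0,0,0]],
    [[0,0,0],[0,0,0]]
  ],
  "grip": 1
}}

```text
t: 6.7
eef_pos: [0.4775, 0.2414, 0.2974]
tcp_rot: [3.036, -0.802, -0.003]
ft_force: [-0.9, 0.1, 0.3]
opening: 0.0719
```

```bash
python3 - <<'E'
from h import *
import pickle
o,im=snap('wrist','w2.png'); pickle.dump(o,open('w2.pkl','wb'));snap('scene','s2.png')
R=Ro.from_rotvec(o['tcp_rot']).as_matrix(); print(o['eef_pos'],R.T@(np.array([.5565,-.109,.27])-o['eef_pos']))
for n in('s0','s2'):
    i=np.load(f'pics/{n}.png.npy'); h=cv2.cvtColor(i,cv2.COLOR_RGB2HSV)[110:160,390:440].astype(int)
    m=((h[:,:,0]<8)|(h[:,:,0]>172))&(h[:,:,1]>140); y,x=np.nonzero(m); print(n,m.sum(),x.mean()+390,y.mean()+110)
E
python3 m2.py w2
```

```text
[0.47745688 0.24140538 0.29743586] [0.24175235 0.26568038 0.02746275]
s0 66 418.030303030303 131.36363636363637
s2 59 417.96610169491527 131.5593220338983
camC [0.539 0.207 0.367]
red ((319.4559020996094, 200.37062072753906), (27.417755126953125, 28.996416091918945), 90.25525665283203) [0.47762849 0.24164399 0.1       ]
ring ((321.0, 86.0), (112.0, 70.0), 90.0) [0.55929931 0.19360898 0.074     ] [0.09220189 0.05868365 0.09222051 0.0643939 ]
152.19887667241682
gold 300 174 40 33 448.5
gold 305 118 27 14 97.0
gold 319 11 7 6 23.0
gold 317 147 6 8 22.5
gold 306 57 2 3 1.5
gold 312 50 4 5 1.0
```

View pics/w2.png

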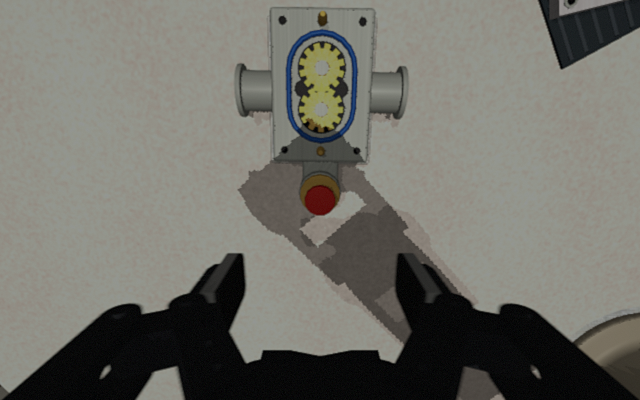

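{"name": "send_rows", "arguments": {
  "targets": [
    [[15,17,0],[0,0,0]],
    [[25,27,0],[0,0,0]],
    [[25,27,0],[0,0,0]],
    [[25,27,0],[0,0,0]],
    [[25,27,0],[0,0,0]]
  ]
}}

```text
t: 7.3
eef_pos: [0.5161, 0.0746, 0.2979]
tcp_rot: [3.037, -0.802, -0.002]
ft_force: [0.8, 0.7, 0.2]
opening: 0.0853
```

{"name": "send_rows", "arguments": {
  "targets": [
    [[25,27,0],[0,0,0]],
    [[25,27,0],[0,0,0]],
    [[25,27,0],[0,0,0]],
    [[25,27,0],[0,0,0]],
    [[15,20,0],[0,0,0]]
  ]
}}

```text
t: 7.8
eef_pos: [0.5531, -0.0943, 0.2976]
tcp_rot: [3.037, -0.804, -0.002]
ft_force: [-0.3, 0.4, 0.4]
opening: 0.0852
```

{"name": "send_rows", "arguments": {
  "targets": [
    [[0,0,0],[0,0,-0.13]],
    [[0,0,0],[0,0,-0.11]],
    [[0,0,0],[0,0,0]],
    [[0,0,0],[0,0,0]],
    [[0,0,0],[0,0,0]]
  ]
}}

```text
t: 8.3
eef_pos: [0.5529, -0.0919, 0.2984]
tcp_rot: [-3.111, 0.435, 0.001]
ft_force: [-0.5, -0.0, 0.3]
opening: 0.085
```

```bash
python3 - <<'E'
from h import *
import pickle
o,im=snap('wrist','w3.png'); pickle.dump(o,open('w3.pkl','wb'))
p=pickle.load(open('w2.pkl','rb')); c=cam('wrist',p)
i=np.load('pics/w2.png.npy'); cv2.imwrite('pics/z.png',np.hstack([cv2.resize(i[y-20:y+20,300:340,::-1],None,fx=9,fy=9,interpolation=0) for y in(20,150)]))
E
```

```text
(no output)
```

View pics/w3.png

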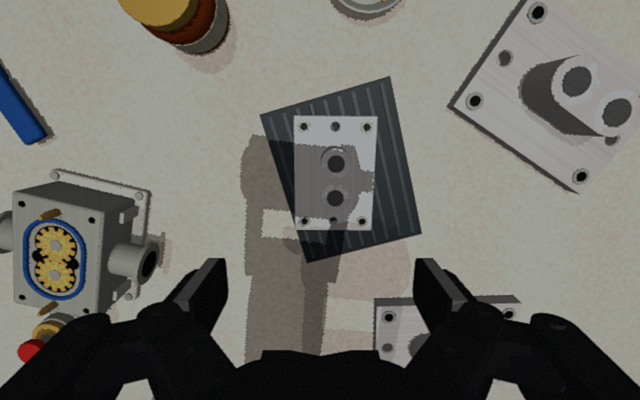

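View pics/z.png

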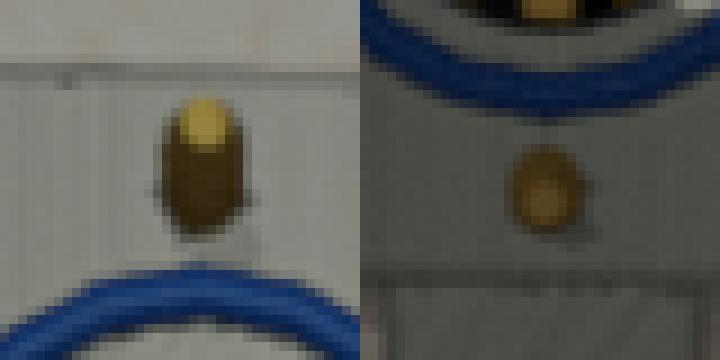

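```bash
python3 - <<'E'
from h import *
import pickle
p=pickle.load(open('w2.pkl','rb')); c=cam('wrist',p)
a=ray(c,(322.3,12.8),.09); b=ray(c,(319.8,152.2),.09); d=a-b
print(a,b,(a+b)/2,np.linalg.norm(d),np.degrees(np.arctan2(d[1],d[0])))
i=np.load('pics/w3.png.npy')
cv2.imwrite('pics/z.png',cv2.resize(cv2.convertScaleAbs(i[105:240,280:390,::-1],alpha=1.5),None,fx=4.4,fy=4.4,interpolation=0))
g=cv2.cvtColor(i,cv2.COLOR_RGB2GRAY); 
for x in(300,320,350,365): print(x,g[105:130,x].tolist(),g[220:240,x].tolist())
for y in(140,160,180,200,215): print(y,g[y,285:305].tolist(),g[y,365:385].tolist())
E
```

```text
[0.60595766 0.16586019 0.09      ] [0.51309649 0.22093994 0.09      ] [0.55952708 0.19340007 0.09      ] 0.107967476580868 -30.67390866254829
300 [59, 56, 57, 58, 57, 58, 62, 65, 68, 72, 102, 148, 162, 160, 160, 161, 157, 152, 147, 126, 113, 73, 89, 125, 135] [110, 110, 118, 121, 133, 144, 145, 147, 148, 134, 48, 32, 37, 36, 35, 36, 34, 32, 33, 34]
320 [59, 58, 57, 58, 58, 57, 58, 57, 56, 56, 91, 145, 163, 161, 160, 160, 160, 160, 161, 160, 160, 161, 160, 160, 160] [162, 161, 160, 160, 159, 161, 156, 148, 148, 135, 53, 41, 49, 52, 52, 53, 53, 52, 52, 50]
350 [58, 57, 56, 56, 57, 58, 58, 55, 56, 54, 73, 128, 165, 162, 161, 160, 161, 160, 160, 160, 160, 160, 161, 160, 161] [161, 158, 149, 149, 149, 148, 147, 146, 149, 140, 88, 36, 34, 37, 34, 35, 35, 36, 36, 37]
365 [57, 57, 59, 58, 57, 57, 58, 57, 55, 52, 66, 122, 164, 162, 161, 159, 156, 148, 120, 61, 32, 33, 35, 32, 39] [98, 83, 91, 114, 129, 135, 152, 154, 149, 141, 90, 36, 34, 36, 36, 35, 36, 33, 37, 34]
140 [47, 52, 55, 55, 56, 69, 77, 75, 84, 138, 164, 163, 160, 161, 160, 160, 160, 161, 160, 160] [160, 161, 160, 161, 160, 161, 160, 160, 162, 163, 151, 103, 62, 74, 78, 72, 59, 52, 52, 53]
160 [27, 20, 23, 23, 22, 21, 23, 21, 28, 81, 103, 98, 97, 97, 98, 100, 98, 99, 101, 100] [160, 160, 160, 160, 160, 161, 161, 162, 164, 144, 91, 50, 50, 50, 51, 51, 54, 65, 74, 67]
180 [20, 20, 23, 30, 31, 31, 28, 21, 23, 62, 94, 100, 96, 97, 99, 99, 99, 99, 100, 100] [97, 97, 98, 99, 99, 96, 100, 144, 140, 89, 59, 46, 47, 47, 47, 48, 48, 47, 47, 46]
200 [103, 79, 29, 17, 19, 25, 22, 18, 24, 52, 87, 100, 98, 96, 98, 98, 98, 99, 99, 99] [160, 161, 160, 160, 161, 162, 164, 135, 69, 42, 43, 51, 61, 65, 65, 55, 44, 44, 45, 43]
215 [156, 156, 156, 154, 155, 159, 126, 54, 40, 50, 84, 98, 97, 94, 95, 95, 93, 92, 91, 91] [161, 161, 160, 160, 161, 163, 135, 67, 39, 41, 44, 45, 44, 44, 43, 54, 62, 62, 51, 41]
```

View pics/z.png

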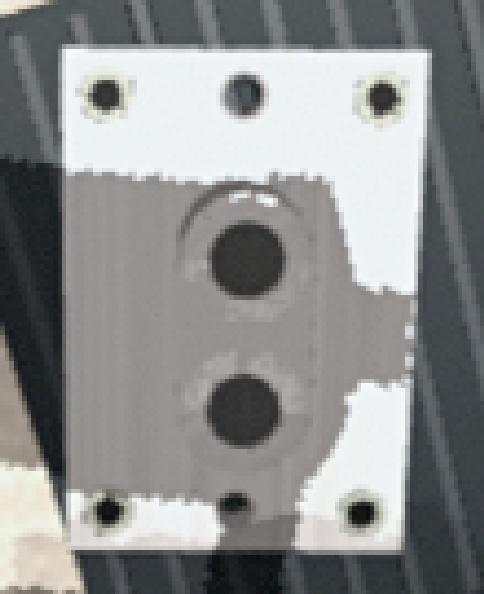

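```bash
python3 - <<'E'
from h import *
import pickle
o=pickle.load(open('w3.pkl','rb')); c=cam('wrist',o); print((-c[1].T@c[2]).round(3))
L=lambda p,q:np.cross([*p,1],[*q,1])
l=L((293.8,140),(294.6,215));r=L((376,140),(371.5,215));t=L((300,115.3),(365,116));b=L((300,229.6),(365,230))
P=[]
for u,v in((t,l),(t,r),(b,r),(b,l)):
    x=np.cross(u,v); x=x[:2]/x[2]; P.append(ray(c,x,.018)); 
P=np.array(P); print(P.round(4),P.mean(0),np.linalg.norm(P-np.roll(P,1,0),axis=1))
for i,j in((0,3),(1,2)): d=P[i]-P[j]; print(np.degrees(np.arctan2(d[1],d[0])))
# screw holes
s=lambda x,y:(280+x/4.4-.5,105+y/4.4-.5)
Q=np.array([ray(c,s(*q),.018) for q in((105,96),(383,97),(361,513),(108,511))]);print('holes',Q.mean(0))
for i,j in((0,3),(1,2)): d=Q[i]-Q[j]; print(np.degrees(np.arctan2(d[1],d[0])))
# boss bores at z=.05
B=np.array([ray(c,s(*q),.050) for q in((248,260),(243,410))]); d=B[0]-B[1];print('bores',B,B.mean(0),np.degrees(np.arctan2(d[1],d[0])))
R=Ro.from_rotvec(o['tcp_rot']).as_matrix(); print('yaw',np.degrees(np.arctan2(R[1,0],R[0,0])))
for C in(P.mean(0),Q.mean(0),B.mean(0)): print(R.T@(C-o['eef_pos']))
E
```

```text
[ 0.62  -0.111  0.368]
[[ 0.6309 -0.0846  0.018 ]
 [ 0.6052 -0.171   0.018 ]
 [ 0.4806 -0.1337  0.018 ]
 [ 0.506  -0.0471  0.018 ]] [ 0.55565724 -0.10909366  0.018     ] [0.13044577 0.09016285 0.13007033 0.09020417]
-16.680314399915954
-16.66275950037303
holes [ 0.55571949 -0.10889407  0.018     ]
-16.393541753317663
-16.759884192406602
bores [[ 0.57302009 -0.11438309  0.05      ]
 [ 0.53882559 -0.10387012  0.05      ]] [ 0.55592284 -0.10912661  0.05      ] -17.08985049658981
yaw -15.933706199904126
[0.00752401 0.01583489 0.28040213]
[0.00752907 0.01562587 0.28040214]
[0.00777218 0.01579174 0.248402  ]
```

{"name": "send_rows", "arguments": {
  "targets": [
    [[3.6,7.7,10],[0,0,0.0125]],
    [[4,8,30],[0,0,0]],
    [[0,0,40],[0,0,0]],
    [[0,0,40],[0,0,0]],
    [[0,0,30],[0,0,0]]
  ]
}}

```text
t: 8.85
eef_pos: [0.555, -0.1094, 0.1456]
tcp_rot: [-3.108, 0.454, 0.004]
ft_force: [-0.1, -0.1, 0.7]
opening: 0.0857
```

{"name": "send_rows", "arguments": {
  "targets": [
    [[0,0,20],[0,0,0]],
    [[0,0,15],[0,0,0]],
    [[0,0,10],[0,0,0]],
    [[0,0,8],[0,0,0]],
    [[0,0,0],[0,0,0]]
  ]
}}

```text
t: 9.35
eef_pos: [0.5556, -0.1093, 0.0949]
tcp_rot: [-3.109, 0.453, 0.002]
ft_force: [-0.4, 0.3, -0.2]
opening: 0.0857
```

```bash
python3 - <<'E'
from h import *
o,im=snap('wrist','w4.png')
R=Ro.from_rotvec(o['tcp_rot']).as_matrix(); print(o['eef_pos'],o['ft_force'],'yaw',np.degrees(np.arctan2(R[1,0],R[0,0])),R.T@(np.array([.5557,-.1091,.095])-o['eef_pos']))
E
```

```text
[ 0.55555802 -0.10926282  0.09486512] [-0.37395486  0.30601141 -0.18049757] yaw -16.564931650442574 [ 8.94995203e-05 -1.96556262e-04 -1.34975085e-04]
```

View pics/w4.png

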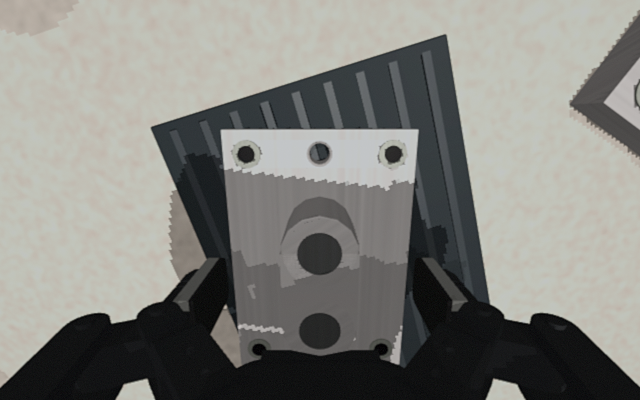

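{"name": "send_rows", "arguments": {
  "targets": [
    [[0,0,0],[0,0,0]],
    [[0,0,0],[0,0,0]],
    [[0,0,0],[0,0,0]],
    [[0,0,0],[0,0,0]],
    [[0,0,0],[0,0,0]]
  ],
  "grip": 0,
  "grip_force": 80
}}

```text
t: 9.9
eef_pos: [0.5561, -0.1092, 0.0963]
tcp_rot: [-3.109, 0.452, -0.001]
ft_force: [-0.5, 1.4, 5.2]
opening: 0.0306
```

{"name": "send_rows", "arguments": {
  "targets": [
    [[0,0,0],[0,0,0]],
    [[0,0,-5],[0,0,0]],
    [[0,0,-15],[0,0,0]],
    [[0,0,-30],[0,0,0]],
    [[0,0,-40],[0,0,0]]
  ]
}}

```text
t: 10.4
eef_pos: [0.5546, -0.1088, 0.1845]
tcp_rot: [-3.108, 0.452, 0.009]
ft_force: [0.0, -0.5, -5.5]
opening: 0.0307
```

{"name": "send_rows", "arguments": {
  "targets": [
    [[0,0,-40],[0,0,0]],
    [[0,0,-15],[0,0,0]],
    [[0,0,-5],[0,0,0]],
    [[0,0,0],[0,0,0]],
    [[0,0,0],[0,0,0]]
  ]
}}

```text
t: 10.9
eef_pos: [0.5553, -0.109, 0.2439]
tcp_rot: [-3.108, 0.452, 0.005]
ft_force: [0.2, 0.1, -5.9]
opening: 0.0307
```

```bash
python3 - <<'E'
from h import *
import pickle
o,im=snap('wrist','w5.png'); pickle.dump(o,open('w5.pkl','wb'))
R=Ro.from_rotvec(o['tcp_rot']).as_matrix(); print(o['eef_pos'],o['ft_force'],o['ft_torque'],'yaw',np.degrees(np.arctan2(R[1,0],R[0,0])),R.T@(np.array([.5596,.1929,.25])-o['eef_pos']))
E
```

```text
[ 0.55529415 -0.10904121  0.2438853 ] [ 0.24553205  0.12240228 -5.91938659] [-0.02367458 -0.02904954  0.02441867] yaw -16.54475265877302 [-0.08187472 -0.29066818 -0.00574176]
```

View pics/w5.png

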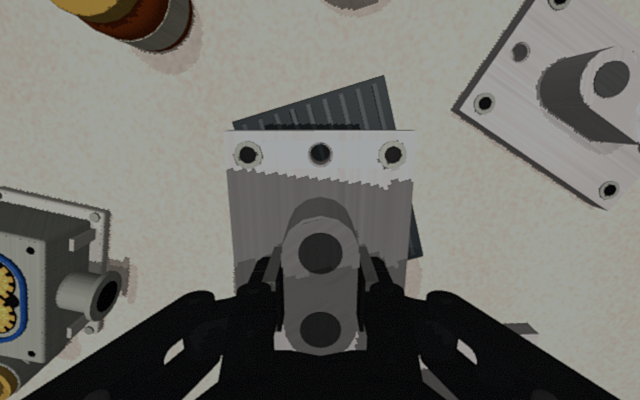

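```bash
python3 - <<'E'
from h import *
import pickle
i=np.load('pics/w5.png.npy'); cv2.imwrite('pics/z.png',cv2.resize(cv2.convertScaleAbs(i[115:185,215:425,::-1],alpha=1.3),None,fx=3.8,fy=3.8,interpolation=0))
m=robot.camera_model('wrist');K=m['K'];H=m['hand_eye']
def rt(uv,z):
    d=H[:3,:3]@np.linalg.solve(K,[*uv,1.]); C=H[:3,3]; return C+d*(z-C[2])/d[2]
for z in(.076,.0783,.081):
  print(z,[rt(p,z).round(4).tolist() for p in((248,154),(320,153),(393,154),(226,130),(417,130))])
print('boss top bores', [rt(p,.0783-.032).round(4).tolist() for p in((321,253),(321,329))])
E
```

```text
0.076 [[0.0543, -0.0331, 0.076], [0.0548, 0.0002, 0.076], [0.0543, 0.0339, 0.076], [0.0651, -0.0423, 0.076], [0.0651, 0.044, 0.076]]
0.0783 [[0.0541, -0.0336, 0.0783], [0.0545, 0.0002, 0.0783], [0.054, 0.0344, 0.0783], [0.065, -0.043, 0.0783], [0.065, 0.0447, 0.0783]]
0.081 [[0.0538, -0.0342, 0.081], [0.0542, 0.0002, 0.081], [0.0537, 0.035, 0.081], [0.0649, -0.0438, 0.081], [0.0649, 0.0455, 0.081]]
boss top bores [[0.0181, 0.0006, 0.0463], [-0.0177, 0.0006, 0.0463]]
```

View pics/z.png

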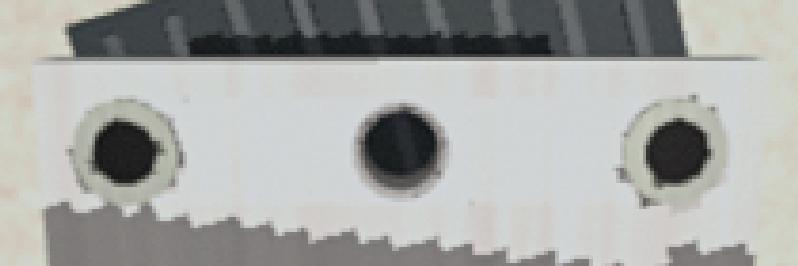

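{"name": "send_rows", "arguments": {
  "targets": [
    [[-4,-15,0],[0,0,0]],
    [[-8,-29,0],[0,0,0]],
    [[-9,-31,0],[0,0,0]],
    [[-9,-31,0],[0,0,0]],
    [[-9,-31,0],[0,0,0]]
  ]
}}

```text
t: 11.45
eef_pos: [0.557, 0.0352, 0.2449]
tcp_rot: [-3.109, 0.452, 0.002]
ft_force: [0.5, -0.6, -6.4]
opening: 0.0306
```

{"name": "send_rows", "arguments": {
  "targets": [
    [[-9,-31,0],[0,0,0]],
    [[-9,-31,0],[0,0,0]],
    [[-9,-31,0],[0,0,0]],
    [[-8,-31,0],[0,0,0]],
    [[-8,-30,0],[0,0,0]]
  ]
}}

```text
t: 11.95
eef_pos: [0.5594, 0.1952, 0.2448]
tcp_rot: [3.109, -0.451, -0.003]
ft_force: [0.0, -0.1, -7.2]
opening: 0.0309
```

{"name": "send_rows", "arguments": {
  "targets": [
    [[0,0,0],[0,0,0.06]],
    [[0,0,0],[0,0,0.1]],
    [[0,0,0],[0,0,0.0835]],
    [[0,0,0],[0,0,0]],
    [[0,0,0],[0,0,0]]
  ]
}}

```text
t: 12.45
eef_pos: [0.5598, 0.1935, 0.2451]
tcp_rot: [3.032, -0.822, -0.002]
ft_force: [0.1, 1.0, -5.7]
opening: 0.0306
```

```bash
cat > q.py <<'E'
from h import *
o=robot.get_obs()
R=Ro.from_rotvec(o['tcp_rot']).as_matrix(); print(o['t'],o['eef_pos'].round(4),o['ft_force'].round(2),o['ft_torque'].round(2),'yaw',np.degrees(np.arctan2(R[1,0],R[0,0])),'tilt',R[:2,2].round(4),R.T@(np.array([.5597,.1935,.1623])-o['eef_pos']))
E
python3 q.py
python3 - <<'E'
from h import *
import pickle
o,im=snap('wrist','w6.png'); pickle.dump(o,open('w6.pkl','wb'))
E
```

```text
12.45 [0.5598 0.1935 0.2451] [ 0.12  1.04 -5.68] [-0.1   0.02  0.01] yaw -30.346158798876033 tilt [-0.0011 -0.    ] [ 1.32015148e-05 -2.54085917e-05  8.28350839e-02]
```

View pics/w6.png

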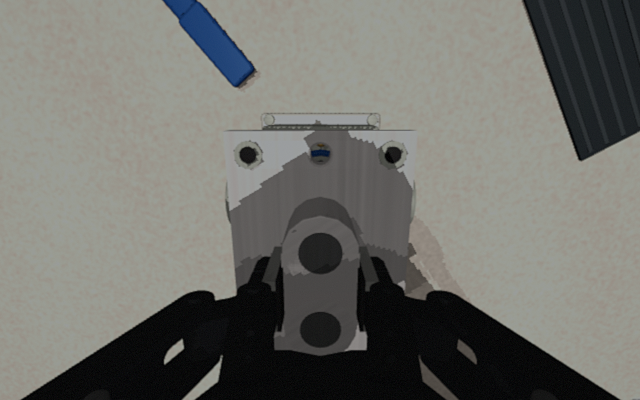

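{"name": "send_rows", "arguments": {
  "targets": [
    [[0,0,10],[0,0,0.002]],
    [[0,0,20],[0,0,0]],
    [[0,0,20],[0,0,0]],
    [[0,0,8],[0,0,0]],
    [[0,0,0],[0,0,0]]
  ]
}}

```text
t: 13.0
eef_pos: [0.5596, 0.193, 0.1863]
tcp_rot: [3.029, -0.828, -0.004]
ft_force: [-0.3, -0.9, -6.5]
opening: 0.0306
```

```bash
python3 q.py
python3 - <<'E'
from h import *
import pickle
o,im=snap('wrist','w7.png');o,i2=snap('scene','s7.png')
cv2.imwrite('pics/z.png',np.hstack([cv2.resize(im[110:190,260:380,::-1],(480,320)),cv2.resize(i2[110:220,360:480,::-1],(350,320))]))
E
```

```text
13.0 [0.5596 0.193  0.1863] [-0.28 -0.89 -6.46] [-0.04  0.02 -0.01] yaw -30.589311932283454 tilt [-0.0027 -0.0003] [-0.00014619 -0.0005094   0.02401804]
```

View pics/z.png

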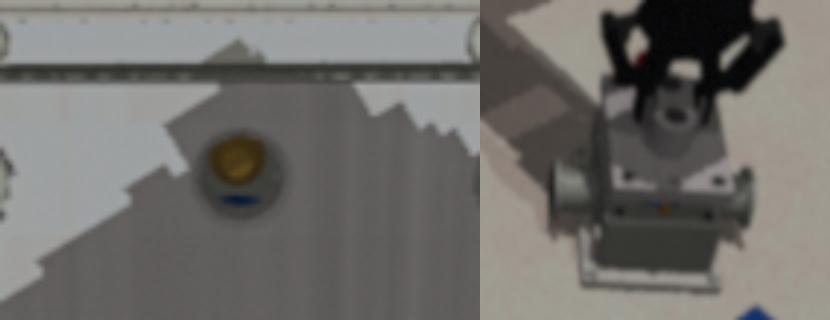

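{"name": "send_rows", "arguments": {
  "targets": [
    [[0,0,2],[0,0,0]],
    [[0,0,2],[0,0,0]],
    [[0,0,2],[0,0,0]],
    [[0,0,2],[0,0,0]],
    [[0,0,0],[0,0,0]]
  ]
}}

```text
t: 13.6
eef_pos: [0.56, 0.1931, 0.1794]
tcp_rot: [3.03, -0.829, -0.001]
ft_force: [0.4, 0.3, -6.0]
opening: 0.0305
```

```bash
python3 q.py
python3 - <<'E'
from h import *
import pickle
o,im=snap('wrist','w8.png');o,i2=snap('scene','s8.png')
cv2.imwrite('pics/z.png',np.hstack([cv2.resize(im[110:190,260:380,::-1],(480,320)),cv2.resize(i2[110:220,360:480,::-1],(350,320))]))
E
```

```text
13.6 [0.56   0.1931 0.1794] [ 0.41  0.31 -5.97] [-0.01  0.04  0.02] yaw -30.610325564767326 tilt [-0.0005 -0.0001] [-0.00047982 -0.00022788  0.01709367]
```

View pics/z.png

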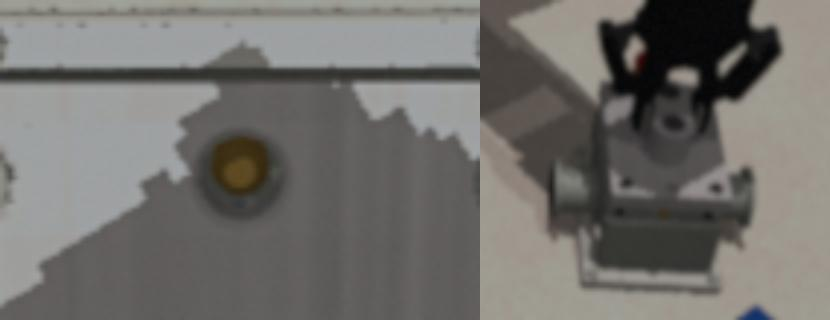

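{"name": "send_rows", "arguments": {
  "targets": [
    [[0,0,2],[0,0,0]],
    [[0,0,2],[0,0,0]],
    [[0,0,2],[0,0,0]],
    [[0,0,0],[0,0,0]],
    [[0,0,0],[0,0,0]]
  ]
}}

```text
t: 14.2
eef_pos: [0.5601, 0.1931, 0.1736]
tcp_rot: [3.03, -0.829, -0.0]
ft_force: [0.4, 0.6, -6.0]
opening: 0.0305
```

```bash
python3 q.py
```

```text
14.2 [0.5601 0.1931 0.1736] [ 0.36  0.57 -5.97] [ 0.05  0.   -0.04] yaw -30.608791179296194 tilt [-0.0001  0.    ] [-0.00055357 -0.00015467  0.01133425]
```

{"name": "send_rows", "arguments": {
  "targets": [
    [[0,0,2],[0,0,0]],
    [[0,0,2],[0,0,0]],
    [[0,0,2],[0,0,0]],
    [[0,0,1],[0,0,0]],
    [[0,0,0],[0,0,0]]
  ]
}}

```text
t: 14.7
eef_pos: [0.5601, 0.1931, 0.1666]
tcp_rot: [3.03, -0.829, -0.0]
ft_force: [0.7, -0.5, -6.1]
opening: 0.0307
```

```bash
python3 q.py
```

```text
14.7 [0.5601 0.1931 0.1666] [ 0.67 -0.5  -6.09] [-0.06 -0.04  0.02] yaw -30.606764532528935 tilt [-0.0002 -0.    ] [-0.00053028 -0.00018263  0.00425746]
```

{"name": "send_rows", "arguments": {
  "targets": [
    [[0,0,1],[0,0,0]],
    [[0,0,1],[0,0,0]],
    [[0,0,1],[0,0,0]],
    [[0,0,0],[0,0,0]],
    [[0,0,0],[0,0,0]]
  ]
}}

```text
t: 15.2
eef_pos: [0.5602, 0.1931, 0.1643]
tcp_rot: [-3.03, 0.829, -0.001]
ft_force: [-3.9, -1.2, 4.6]
opening: 0.0309
```

```bash
python3 q.py
```

```text
15.2 [0.5602 0.1931 0.1643] [-3.9  -1.21  4.57] [-0.2   0.76  0.01] yaw -30.60406843995568 tilt [0.0007 0.    ] [-6.26878646e-04 -9.77215503e-05  2.04346444e-03]
```

{"name": "send_rows", "arguments": {
  "targets": [
    [[0,0,1],[0,0,0]],
    [[0,0,1],[0,0,0]],
    [[0,0,0.5],[0,0,0]],
    [[0,0,0],[0,0,0]],
    [[0,0,0],[0,0,0]]
  ]
}}

```text
t: 15.7
eef_pos: [0.5602, 0.1931, 0.1623]
tcp_rot: [-3.03, 0.829, -0.001]
ft_force: [-6.5, -0.6, 9.3]
opening: 0.0305
```

```bash
python3 q.py
```

```text
15.7 [0.5602 0.1931 0.1623] [-6.53 -0.65  9.32] [-0.34  1.07 -0.01] yaw -30.6020335016199 tilt [ 0.0009 -0.    ] [-6.21410384e-04 -8.66194321e-05  4.54063221e-05]
```

{"name": "send_rows", "arguments": {
  "targets": [
    [[-0.4,0.2,0.5],[0,0,0]],
    [[0,0,0.5],[0,0,0]],
    [[0,0,0],[0,0,0]],
    [[0,0,0],[0,0,0]],
    [[0,0,0],[0,0,0]]
  ]
}}

```text
t: 16.2
eef_pos: [0.5601, 0.1931, 0.1623]
tcp_rot: [-3.03, 0.829, -0.004]
ft_force: [-7.1, -1.4, 15.2]
opening: 0.0308
```

```bash
python3 q.py
```

```text
16.2 [0.5601 0.1931 0.1623] [-7.13 -1.44 15.2 ] [-0.48  1.29 -0.03] yaw -30.595355040104153 tilt [ 0.0024 -0.    ] [-5.13872012e-04 -1.18731671e-04 -2.20749932e-05]
```

{"name": "send_rows", "arguments": {
  "targets": [
    [[0,0,0.5],[0,0,0]],
    [[0,0,0],[0,0,0]],
    [[0,0,0],[0,0,0]],
    [[0,0,0],[0,0,0]],
    [[0,0,0],[0,0,0]]
  ]
}}

```text
t: 16.7
eef_pos: [0.5601, 0.1931, 0.1622]
tcp_rot: [-3.03, 0.829, -0.004]
ft_force: [-8.3, -2.2, 20.0]
opening: 0.0304
```

```bash
python3 q.py
python3 - <<'E'
from h import *
o,im=snap('wrist','w9.png');o,i2=snap('scene','s9.png'); snap('top','t9.png')
cv2.imwrite('pics/z.png',np.hstack([cv2.resize(im[60:360,180:460,::-1],(448,480)),cv2.resize(i2[110:230,370:460,::-1],(350,480))]))
for n in('s0','s9'):
    i=np.load(f'pics/{n}.png.npy'); h=cv2.cvtColor(i,cv2.COLOR_RGB2HSV)[110:160,390:440].astype(int)
    m=((h[:,:,0]<8)|(h[:,:,0]>172))&(h[:,:,1]>140); y,x=np.nonzero(m); print(n,m.sum(),x.mean()+390,y.mean()+110,y.min()+110)
E
```

```text
16.7 [0.5601 0.1931 0.1622] [-8.34 -2.23 19.96] [-0.58  1.63 -0.02] yaw -30.59592588795113 tilt [ 0.0025 -0.0001] [-4.99835803e-04 -1.33997643e-04 -6.51645358e-05]
s0 66 418.030303030303 131.36363636363637 128
s9 6 414.8333333333333 132.83333333333334 132
```

View pics/z.png

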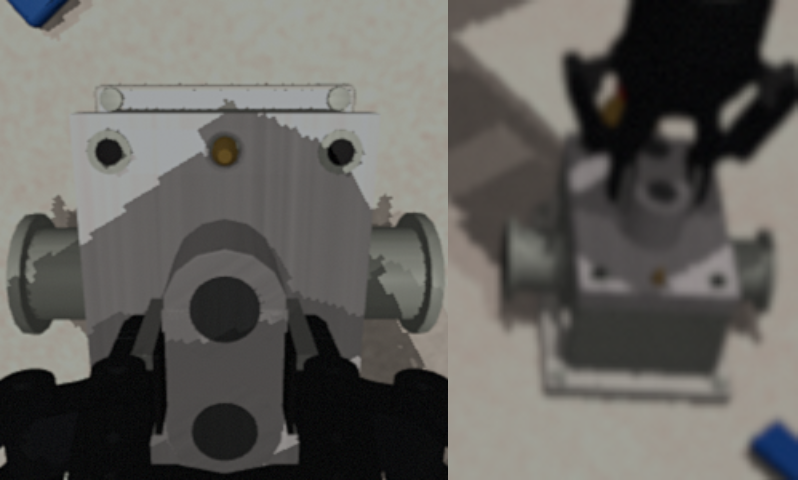

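View pics/t9.png

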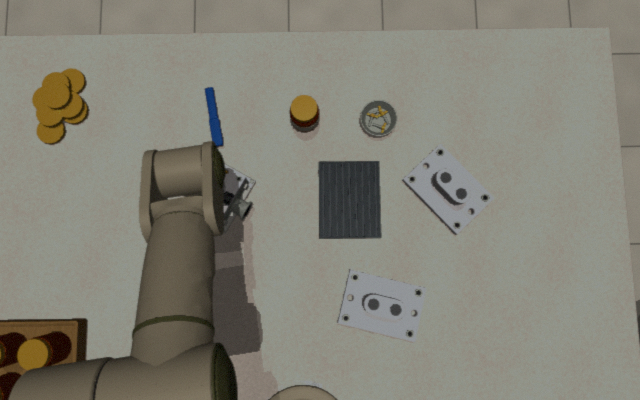

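```bash
python3 - <<'E'
from h import *
print(robot.job_done()); o=robot.get_obs(); print(o['t'],o['eef_pos'],o['ft_force'])
E
```

```text
the job is handed in; nothing more can be done
None
the job is handed in; nothing more can be done
```

I tested the relief stem, then set the cover on the dowels and pressed it home. The job was handed in at about 17 s with the arm still holding the cover down.

- **Relief stem:** I pushed it down until the force rose sharply to 17 N, about 12 mm from first touch. After release, the scene view showed the cap back within 0.2 pixels of where it started. In the last picture the gripper mostly hides the cap, so I could not measure the stem again at the end, but nothing touched it after the test.
- **Cover:** I gripped it by the boss and lowered it onto the dowels with no side contact on the way down. I then pressed it against the seal ring until the height stopped changing at TCP z 0.1622 m, against 0.1623 m worked out for flush.
- **Last checks:** The push was 20 N, the top of the asked 15–20 N. The tool was tilted 0.0025 rad. The far dowel (dowel_a) was visible in its hole and the plate looked flush. There was a sideways force of about 8 N, which a 0.5 mm correction did not remove. A smaller sideways force also appeared when I pressed the stem, so I left it.
- **Jar, dish and brush:** In the last top view they looked unmoved, judged by eye.

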